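# Clear the screw press and kit saddles with white balls

### The arm

A 6-joint arm with a two-finger parallel gripper is mounted at the origin on a cart in front of the work surface, level with it; the furniture and walls round the work are solid. World frame = base frame: x ahead of the robot, y to its left, z up, the work surface at z = 0. Lengths are in mm, angles in degrees, forces in N, time in s.
With the tool pointing down it reaches from about 250 to 800 mm from the base axis. Payload 8.5 kg.
Tool frame: the origin (TCP) lies on the centre line of the jaws, within the pads' length; the fingertips stand 11 mm ahead of it and the grasp point (between the pads) lies 8 mm behind it; z points along the fingers, y is the line along which they close (so a half turn about z gives the same grasp; the last joint's range is limited). The gripper opens to 85 mm and grips with 20 to 120 N. Pads are 22 mm wide; open, the fingers measure 114 mm over their backs; the gripper's body (76 mm by 85 mm) begins 54 mm behind the grasp point. The pads swing forward as they close: fully open they stand 13 mm farther back than shut.
Start: joints at [73.912, 13.648, -0.773, 75.585, 0, 90], TCP at [145.477, 504.397, 242.276] pointing down, gripper open.
Joint ranges: [-152.45, 152.45], [-59.26, 108.67], [-65.41, 83.53], [-104.44, 129.93], [-82.83, 76.93], [-180, 180]. Speed limits (degrees/s): [127.2, 127.2, 159.86, 180, 180, 180].

### API

Orientations are given as a 3x3 rotation matrix whose columns are the frame's x, y, z axes.
In Python, from rig import arm, claw, viewer gives the robot as it stands. Calls block until the motion is done:
- arm.move_to(position, orientation): joint-space move of the TCP to a pose.
- arm.move_straight(position, feed=150, rot=None, until_force=None): straight line of the TCP; rot=None keeps the orientation; feed is the mean speed in mm/s. With until_force (N) it stops when the force on the tool has changed by that much, and returns True; else False.
- arm.move_joints(angles): joint-space move.
- claw.let_go() and claw.gripper_close(): open the fingers fully, or close them until they stop; the grip force is fixed at half the most.
- arm.wait(seconds).
- arm.solve_ik(position, orientation): joint angles nearest the present ones, or None.
- viewer.grab_frame(name): name is "scene" or "top" or "wrist"; returns (picture, depth): 480x640x3 uint8, red, green, blue; 480x640 float32, mm along the optical axis (not along the pixel's ray), 0 where there is no reading.
- viewer.camera_model(name): a dict with "camera_matrix" (3x3 intrinsics, pixels), "k1" (the pictures are not rectified: a ray, as slopes to the right and down, at radius r is drawn at 1 + k1 r^2 times it, then the intrinsics apply), "extrinsics" (4x4, takes a point from world to camera coordinates). Camera axes: x right, y down, z forward; pixel columns grow to the right and rows downward; lengths in mm; the calibration is good to about 2 mm. A picture is of the moment at which its call begins: read the wrist's pose just before it. camera_model takes no time and is no camera call; for the wrist camera it gives the pose at the moment of the call.
A pose or a line that the arm cannot do raises arm.MotionError and nothing moves.
- arm.close_job(): hands the job in; it is judged then, once.
Readings, each from a call of its own:
- arm.current_t(): time.
- arm.current_joints(): joint angles.
- arm.current_joint_velocities(): joint speeds.
- arm.current_effort(): joint torques, N m.
- arm.current_position(): TCP position.
- arm.current_tool_rot(): TCP orientation.
- arm.current_force(): force on the tool from outside, world axes, zero at the start.
- arm.current_ft_torque(): the same for the moment, N m.
- arm.current_opening(): finger opening in mm.
- arm.current_grip_force(): force on a finger pad.
Only numpy, scipy, OpenCV 4.12 (cv2) and the standard library are available. Lean on these libraries where they do the work, as an engineer would, in place of code of your own. Each camera call takes 0.05 s, during which the arm holds its last target. There are 200 camera calls.

### The job

Make up the ball-castor kit: wind the screw press all the way up, draw its die fully out by the handle, lay every pressed saddle from the die in the blue tote, and then push the die fully home again, leaving the screw up. Also add all the white balls to the tote by lifting the sorting tray and tipping it over the white balls' own corner - do not pick balls up or squeeze them with the fingers - and set the tray back flat on the bench with the black and orange balls still in their own bays. Leave the tape measure and the side cutters where they are.

Things in the scene. Friction and masses are not known exactly. Their poses are not given: they have to be found in the camera images.
- press: green C-frame hand screw press, fixed. Origin under its base, straight below the screw; x points from the screw back to the column, y across, z up. Base 182 mm wide, x from -210 to +140 mm. Column x 74 to 130 mm and arm x -40 to 130 mm are 100 mm wide, arm 118 to 170 mm above the bench. The die slides out along -x
- wheel_hub (a point): centre of the black-rimmed handwheel on top of the screw, 212 mm above the bench at the start, z up. Rim 124 mm across its middle circle, 15 mm thick. One steel cross bar, 14 mm wide and high, runs through this point along x of this frame (turns with the wheel); the half-moon openings beside it are clear, 25 mm of air below. A nut 22 mm across stands 11 mm above the bar
- wheel (a joint): turn of the handwheel in rad: 0 at the start (down), 3.14 at the upper stop; grows counter-clockwise seen from above. The wheel rises with the screw by 9.55 mm per rad (quick multi-start thread). Takes about 0.3 N m and stays where it is left
- ram (a joint): rise of screw, handwheel and punch in m: 0 down (punch inside the saddles), 0.030 at the upper stop
- die (a joint): how far the die is drawn out from under the punch, in m: 0 fully home, 0.150 at the outer stop. Slides along the press's -x with a drag of about 4 N; stays where it is left
- die_handle (a point): centre of the die's black bar handle, 76 mm above the bench, 140 mm in front (-x) of the die's middle; axes as the press. The bar is 90 mm long along y, 16 mm wide along x, 18 mm high, on two thin posts 56 mm apart, with 40 mm of open air under it
- nest_2 (a point): middle of the die, on its middle seat, 30.5 mm above the bench; axes as the press. The die is 126 mm along x and 168 mm along y, with a channel 74 mm wide right through along y. In it stand three seats at y = -56, 0, +56 mm, 26 mm wide; beside them the floor lies 8 mm lower, so fingers can reach in; 26 mm between saddles. Low ribs, tops 23 mm above this point, hold the feet
- saddle_1: pressed steel saddle (hat profile), 120 mm long along x, 30 mm wide along y, 24 mm high, 5 mm thick, 140 g. Origin at the middle of the underside of its flat web, 70 mm long; the two feet stick out 19 mm higher; 60 mm clear between the side walls above the web. Starts web down on the die seat at y = -56 mm. Can be pinched across its width at the web. May be absent
- saddle_2: pressed steel saddle (hat profile), 120 mm long along x, 30 mm wide along y, 24 mm high, 5 mm thick, 140 g. Origin at the middle of the underside of its flat web, 70 mm long; the two feet stick out 19 mm higher; 60 mm clear between the side walls above the web. Starts web down on the die seat at y = 0 mm. Can be pinched across its width at the web. May be absent
- saddle_3: pressed steel saddle (hat profile), 120 mm long along x, 30 mm wide along y, 24 mm high, 5 mm thick, 140 g. Origin at the middle of the underside of its flat web, 70 mm long; the two feet stick out 19 mm higher; 60 mm clear between the side walls above the web. Starts web down on the die seat at y = 56 mm. Can be pinched across its width at the web. May be absent
- tray: grey eight-sided sorting tray, loose, 450 g plus balls, 240 mm across flats; origin at the centre of its underside. Rim and two dividers (along x and y) 32 mm high, floor 4 mm. Bays: +x+y white balls, -x+y black, +x-y orange, -x-y empty. The rim is open over the diagonal side of every bay: a 99 mm gap, 120 mm from the centre, with a 2.5 mm sill that balls pass at some 30 deg of tilt
- tray_grip (a point): middle of the tray's upright black grip post, 80 mm above the tray's underside, on the tray's centre; axes as the tray. The post is 26 mm square, ends 103 mm above the underside, and is set at 45 deg, so that its flat faces look at the four corner gaps
- white_1: white nylon ball, 36 mm across, about 30 g, rolls easily; origin at its centre (axes turn as it rolls). Starts in the tray's bay +x+y. May be absent
- white_2: white nylon ball, 36 mm across, about 30 g, rolls easily; origin at its centre (axes turn as it rolls). Starts in the tray's bay +x+y. May be absent
- white_3: white nylon ball, 36 mm across, about 30 g, rolls easily; origin at its centre (axes turn as it rolls). Starts in the tray's bay +x+y. May be absent
- white_4: white nylon ball, 36 mm across, about 30 g, rolls easily; origin at its centre (axes turn as it rolls). Starts in the tray's bay +x+y. May be absent
- black_1: black nylon ball, 36 mm across, about 30 g, rolls easily; origin at its centre (axes turn as it rolls)
- black_2: black nylon ball, 36 mm across, about 30 g, rolls easily; origin at its centre (axes turn as it rolls)
- orange_1: orange nylon ball, 36 mm across, about 30 g, rolls easily; origin at its centre (axes turn as it rolls)
- orange_2: orange nylon ball, 36 mm across, about 30 g, rolls easily; origin at its centre (axes turn as it rolls)
- tote: blue open kit tote, loose, about 0.7 kg, 154 mm along x, 236 mm along y, 55 mm high, walls and floor 5 mm thick; origin at the centre of its underside
- tape_measure: yellow tape measure, 36x72x65 mm, bystander; origin at the middle of its underside
- side_cutters: blue-handled side cutters, 126x59x11 mm, bystander; origin at the middle of the underside

How it is judged:
By the outcome, as a careful person would: the job done as asked, in the order asked, and still so for the second after the job is handed in, with the robot touching nothing.
Of saddle_1, saddle_2, saddle_3 only 1 to 3 are there at a start; the rules pass over those that are not, and their reading is None.
Of white_1, white_2, white_3, white_4 only 2 to 4 are there at a start; the rules pass over those that are not, and their reading is None.
At some moment in a run one of tote may be knocked a few centimetres aside while the robot is not near it.
It also fails if it takes over 210 s, if anything falls off the work surface, if the arm or the gripper's body presses on something with over 40 N, if the wrist force passes 120 N, or if a joint passes its speed limit or range.

## Working session

There is one attempt and no reset: what is moved stays moved. The work goes in short steps, each a Python script; the robot and the scene stay as the last script left them, time stands still between calls to the robot, and variables do not carry over. Pictures are saved under pics/ and viewed, at most 14 in all, crops included, and the job is handed in when it is done.

```bash
ls; mkdir -p pics; python3 - <<'E'
from rig import arm, claw, viewer
import cv2,numpy as np
for n in ("scene","top"):
    p,d=viewer.grab_frame(n); cv2.imwrite(f"pics/{n}0.png",p[:,:,::-1]); np.savez(f"{n}0.npz",p=p,d=d)
    m=viewer.camera_model(n); print(n,m["camera_matrix"],m["k1"],m["extrinsics"], (d>0).mean())
print(viewer.camera_model("wrist"))
E
```

```text
pics
scene [[485.25856132   0.         319.32985102]
 [  0.         485.25856132 233.57547051]
 [  0.           0.           1.        ]] -0.012296173388511808 [[-7.90915516e-01  6.11715448e-01  1.60267752e-02  3.94517765e+02]
 [ 4.30071499e-01  5.74309450e-01 -6.96568131e-01 -1.64748024e+02]
 [-4.35305815e-01 -5.44033883e-01 -7.17311634e-01  1.45936925e+03]
 [ 0.00000000e+00  0.00000000e+00  0.00000000e+00  1.00000000e+00]] 0.9596354166666666
top [[557.67660167   0.         322.45503169]
 [  0.         557.67660167 239.13358243]
 [  0.           0.           1.        ]] -0.0042212314450396984 [[ 4.26417768e-01 -9.04508859e-01  5.62236180e-03 -1.72481379e+02]
 [-7.13439805e-01 -3.40148991e-01 -6.12619220e-01  4.77223827e+02]
 [ 5.56031952e-01  2.57220504e-01 -7.90358197e-01  9.52879732e+02]
 [ 0.00000000e+00  0.00000000e+00  0.00000000e+00  1.00000000e+00]] 0.9961328125
{'camera_matrix': array([[354.94630424,   0.        , 316.02102474],
       [  0.        , 354.94630424, 239.27167854],
       [  0.        ,   0.        ,   1.        ]]), 'k1': -0.049669041230206386, 'extrinsics': array([[ 2.77509954e-01,  9.60719945e-01, -2.32663967e-03,
        -5.24352462e+02],
       [ 9.18328957e-01, -2.64552032e-01,  2.94421720e-01,
        -3.85021150e+01],
       [ 2.82241302e-01, -8.38415786e-02, -9.55672767e-01,
         3.79749973e+02],
       [ 0.00000000e+00,  0.00000000e+00,  0.00000000e+00,
         1.00000000e+00]])}
```

View pics/top0.png

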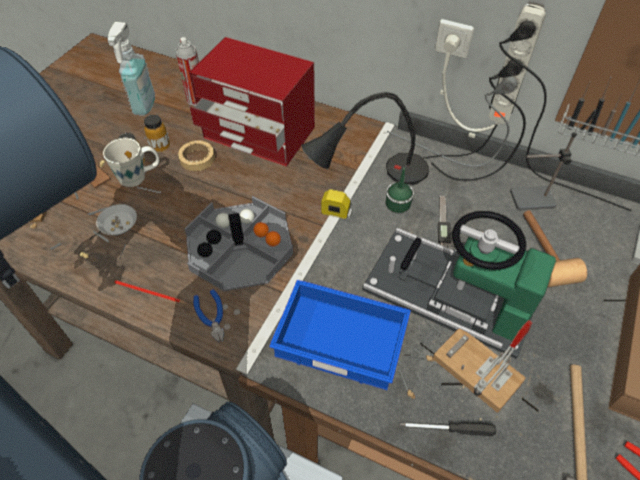

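View pics/scene0.png

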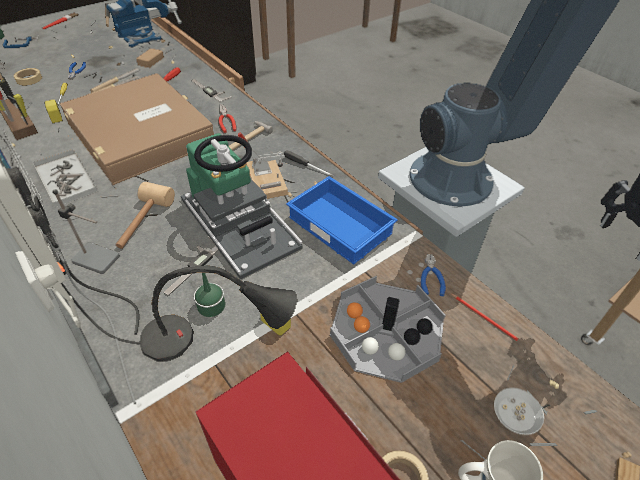

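Top view shows the tray near (240,240) with 2 white balls at (222,220) and (246,215), black at left and orange at right. The tote is at (340,335), and the press at (450,270) has its wheel at (489,240) and its handle at (411,255). The scene view agrees, with white balls at (370,346) and (397,352).

```bash
cat > h.py <<'E'
import numpy as np, cv2, time
from rig import arm, claw, viewer
def cloud(p,d,m):
    """per-pixel world points"""
    K=np.array(m["camera_matrix"]);E=np.array(m["extrinsics"])
    v,u=np.mgrid[0:480,0:640]
    xy=cv2.undistortPoints(np.stack([u,v],-1).reshape(-1,1,2).astype(np.float64),K,np.array([m["k1"],0,0,0.])).reshape(480,640,2)
    C=np.dstack([xy*d[...,None],d])
    return (C-E[:3,3])@E[:3,:3]
def ray(uv,m,z):
    K=np.array(m["camera_matrix"]);E=np.array(m["extrinsics"])
    xy=cv2.undistortPoints(np.array([[uv]],float),K,np.array([m["k1"],0,0,0.])).reshape(2)
    c=-E[:3,:3].T@E[:3,3]; r=E[:3,:3].T@np.array([*xy,1]); return c+r*(z-c[2])/r[2]
def proj(P,m):
    E=np.array(m["extrinsics"]);c=E[:3,:3]@np.array(P,float)+E[:3,3]
    s=c[:2]/c[2]; s=s*(1+m["k1"]*(s@s)); K=m["camera_matrix"]; return s[0]*K[0][0]+K[0][2],s[1]*K[1][1]+K[1][2]
def hsv(p): return cv2.cvtColor(p,cv2.COLOR_RGB2HSV).astype(int)
def circ(P):
    A=np.c_[2*P[:,:2],np.ones(len(P))];s=np.linalg.lstsq(A,(P[:,:2]**2).sum(1),rcond=None)[0]
    return s[:2],np.sqrt(s[2]+s[:2]@s[:2])
def sphere(P):
    A=np.c_[2*P,np.ones(len(P))];s=np.linalg.lstsq(A,(P**2).sum(1),rcond=None)[0]
    return s[:3],np.sqrt(s[3]+s[:3]@s[:3])
E
python3 - <<'E'
from h import *
np.set_printoptions(precision=1,suppress=True)
for n in ("top","scene"):
    z=np.load(n+"0.npz");p,d=z["p"],z["d"];W=cloud(p,d,viewer.camera_model(n));H=hsv(p);h,s,v=H[...,0],H[...,1],H[...,2]
    ok=d>0; X,Y,Z=W[...,0],W[...,1],W[...,2]; print("==",n)
    b=ok&(h>104)&(h<122)&(s>150)&(Z>-5)&(Z<70)
    k,l,st,ce=cv2.connectedComponentsWithStats(b.astype(np.uint8)); i=1+np.argmax(st[1:,4]); b=l==i
    r=b&(Z>50); print("tote rim z",np.median(Z[r]),cv2.minAreaRect(W[r][:,:2].astype(np.float32)))
    g=ok&(h>60)&(h<90)&(s>100)&(X>150)&(Z>160)&(Z<180)
    print("green top",g.sum(),np.median(Z[g]),cv2.minAreaRect(W[g][:,:2].astype(np.float32)))
    # wheel
    gc=W[g][:,:2].mean(0)
    w=ok&(v<70)&(Z>195)&(Z<235)&(np.hypot(X-gc[0],Y-gc[1])<130)
    k,l,st,ce=cv2.connectedComponentsWithStats(w.astype(np.uint8)); w=l==1+np.argmax(st[1:,4])
    t=w&(Z>np.percentile(Z[w],60)); print("wheel",w.sum(),np.percentile(Z[w],[5,50,95]),circ(W[t]))
    bar=ok&(Z>195)&(Z<240)&(v>120)&(s<60)&(np.hypot(X-gc[0],Y-gc[1])<130)
    c=circ(W[t])[0]; bar&=np.hypot(X-c[0],Y-c[1])<58
    print("bar",bar.sum(),np.percentile(Z[bar],[5,50,95]),cv2.minAreaRect(W[bar&(Z<np.percentile(Z[bar],60))][:,:2].astype(np.float32)))
    # balls
    for nm,mk in dict(orange=(h<14)&(s>180)&(v>120),white=(s<30)&(v>150),black=(v<45)).items():
        mk=mk&ok&(Z>5)&(Z<120)&(X>0)&(X<450)&(Y>150)&(Y<650)
        k,l,st,ce=cv2.connectedComponentsWithStats(mk.astype(np.uint8))
        for i in range(1,k):
            if st[i,4]>40: print(nm,ce[i],st[i,4],"zmax",W[l==i][:,2].max(),"mean",W[l==i].mean(0),sphere(W[l==i]))
    # handle
    hd=ok&(v<60)&(Z>60)&(Z<100)&(X>330)&(Y<400)&(Y>-150)
    k,l,st,ce=cv2.connectedComponentsWithStats(hd.astype(np.uint8))
    for i in range(1,k):
        if st[i,4]>60: print("dark",ce[i],st[i,4],np.percentile(W[l==i][:,2],[50,95]),cv2.minAreaRect(W[l==i][:,:2].astype(np.float32)))
    # rim of tray
    for uv in ([(240,240)] if n=="top" else [(388,330)]):
        q=ok&(Z>26)&(Z<38)&(s<50)&(np.hypot(X-W[uv[1],uv[0],0],Y-W[uv[1],uv[0],1])<180)
        print("tray rim",q.sum(),W[uv[1],uv[0]],cv2.minAreaRect(W[q][:,:2].astype(np.float32)))
    y=ok&(h>22)&(h<33)&(s>180)&(Z>5)&(X>0)&(X<700); k,l,st,ce=cv2.connectedComponentsWithStats(y.astype(np.uint8))
    for i in range(1,k):
        if st[i,4]>40: print("yellow",ce[i],st[i,4],W[l==i].mean(0))
E
```

```text
== top
tote rim z 54.087323611759786 ((395.25091552734375, -45.29722595214844), (168.31015014648438, 247.14401245117188), 7.480576038360596)
green top 1457 170.11911189597956 ((599.9166870117188, -295.6361083984375), (166.20726013183594, 100.27293395996094), 87.35449981689453)
wheel 1387 [212.4 218.5 221.7] (array([ 604. , -251.4]), np.float64(61.88480960654396))
bar 619 [202.6 218.8 230.1] ((600.4356689453125, -251.4836883544922), (110.36795043945312, 26.470212936401367), 88.41034698486328)
black [201.7 253. ] 47 zmax 37.13474501179659 mean [446.5 321.8  29.1] (array([452.6, 322.6,  26.9]), np.float64(10.309350283834707))
dark [235.7 227.4] 139 [81.7 99.1] ((510.13336181640625, 263.4857482910156), (9.576957702636719, 25.86589813232422), 41.57915115356445)
dark [410.3 253.9] 252 [84.8 88.2] ((609.8091430664062, -111.98096466064453), (16.272441864013672, 85.94831848144531), 87.65583801269531)
tray rim 1110 [512.9 260.3  33.8] ((518.6009521484375, 271.40130615234375), (240.2665252685547, 237.24673461914062), 38.5149040222168)
yellow [333.4 206.5] 317 [693.9 107.7  38.6]
== scene
tote r
[... 582 characters left out ...]
float64(19.55064997794797))
white [519.3 396.3] 336 zmax 21.36515776808717 mean [420.7 552.5  11.4] (array([438.8, 562.9,  38.7]), np.float64(40.75257846232706))
white [539.2 414.5] 79 zmax 20.916793153093604 mean [422.  599.6  12.9] (array([430. , 593. ,  23.8]), np.float64(17.82335556938335))
dark [255.5 225.8] 219 [84.  88.9] ((613.9288330078125, -108.59156799316406), (17.006635665893555, 86.2027587890625), 84.63660430908203)
dark [390.  312.9] 135 [79.7 97.9] ((528.5643920898438, 279.2600402832031), (6.656938552856445, 24.707847595214844), 35.161922454833984)
tray rim 1516 [526.9 282.2  17.8] ((518.2900390625, 273.38201904296875), (238.0271453857422, 238.9488525390625), 38.3548469543457)
```

```bash
python3 - <<'E'
from h import *
np.set_printoptions(precision=1,suppress=True)
mt=viewer.camera_model("top");ms=viewer.camera_model("scene")
for uv in [(222,220),(246,215),(205,250),(214,237),(261,229),(273,239)]: print("top",uv,ray(uv,mt,25))
for uv in [(370,346),(397,352),(355,311),(362,325),(412,337),(425,326)]: print("sc",uv,ray(uv,ms,25))
A=[]
for n,c in (("top",(604,-251.4)),("scene",(606.7,-248.3))):
    z=np.load(n+"0.npz");p,d=z["p"],z["d"];W=cloud(p,d,viewer.camera_model(n));H=hsv(p)
    X,Y,Z=W[...,0],W[...,1],W[...,2];r=np.hypot(X-c[0],Y-c[1])
    b=(d>0)&(r>14)&(r<50)&(Z>214)&(Z<224); Q=W[b][:,:2]-c
    print(n,b.sum(),np.median(Z[b]),cv2.fitLine(Q.astype(np.float32),cv2.DIST_HUBER,0,.01,.01).ravel(),)
    q=(d>0)&(Z>28)&(Z<36)&(np.hypot(X-518,Y-272)<128)&(H[...,1]<60)
    Q=W[q][:,:2]-(518.4,272.4)
    best=max((sum(np.exp(-np.minimum(abs(Q@[np.cos(a),np.sin(a)]),abs(Q@[-np.sin(a),np.cos(a)]))**2/8)),np.degrees(a)) for a in np.radians(np.arange(0,90,1))); print("divider dir",best)
    # octagon normals support
    best=min((sum(np.ptp(np.percentile(Q@[np.cos(a+k*np.pi/4),np.sin(a+k*np.pi/4)],[1,99])) for k in range(4)),np.degrees(a)) for a in np.radians(np.arange(0,45,1)));print("oct",best)
z=np.load("top0.npz")["p"][210:360,350:560];z2=np.load("scene0.npz")["p"][130:280,170:310]
cv2.imwrite("pics/crop0.png",np.hstack([cv2.resize(z,(450,321)),cv2.resize(z2,(300,321))])[:,:,::-1])
# handle refine top plane
for uv,m in(((410.3,253.9),mt),((255.5,225.8),ms)): print("handle",ray(uv,m,80))
E
```

```text
top (222, 220) [552.1 333.8  25. ]
top (246, 215) [590.1 290.2  25. ]
top (205, 250) [459.2 322.   25. ]
top (214, 237) [500.1 323.6  25. ]
top (261, 229) [567.9 236.8  25. ]
top (273, 239) [553.8 197.2  25. ]
sc (370, 346) [588.7 291.   25. ]
sc (397, 352) [553. 336.  25.]
sc (355, 311) [555.6 203.7  25. ]
sc (362, 325) [567.6 241.1  25. ]
sc (412, 337) [501.7 329.3  25. ]
sc (425, 326) [458.8 326.8  25. ]
top 286 218.658899712485 [ 0.   1.  -1.6  0.2]
divider dir (np.float64(225.99987546197372), np.float64(83.0))
oct (np.float64(931.6359369183194), np.float64(37.0))
scene 117 220.11101447121962 [0.  1.  1.3 5. ]
divider dir (np.float64(330.8900873243258), np.float64(82.0))
oct (np.float64(932.3504003422522), np.float64(36.0))
handle [ 609.1 -112.    80. ]
handle [ 614.4 -109.5   80. ]
```

View pics/crop0.png

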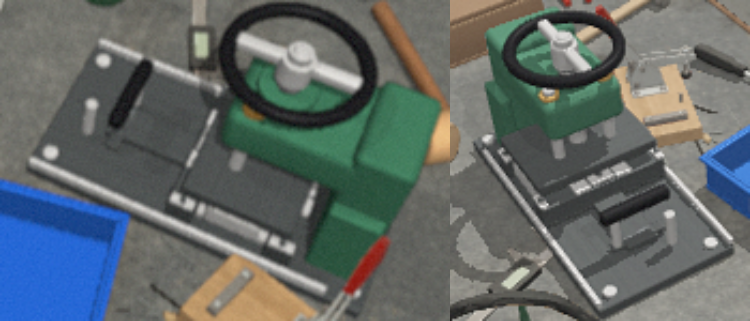

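```bash
cat >> h.py <<'E'
def down(yaw):
    """tool pointing down, closing line (y) at yaw deg from world x"""
    a=np.radians(yaw);y=np.array([np.cos(a),np.sin(a),0]);z=np.array([0,0,-1.]);return np.c_[np.cross(y,z),y,z]
HUB=np.array([605.3,-250.]);BAR=90.
def stick(side,flip,th,r=22.,off=21.,z0=203.):
    b=np.radians(BAR+180*side+th);u=np.array([np.cos(b),np.sin(b)]);n=np.array([-u[1],u[0]])
    return np.r_[HUB+r*u-off*n,z0+9.55*np.radians(np.clip(th,0,180))],down(BAR+180*side+th+180*flip)
E
python3 - <<'E'
from h import *
np.set_printoptions(precision=0,suppress=True)
for s in(0,1):
  for f in (0,1):
    print(s,f,[ (lambda q: None if q is None else np.round(q))(arm.solve_ik(*stick(s,f,t))) for t in (0,60,120,180,188)])
E
```

```text
0 0 [array([-20.,  29.,  16.,  78.,   0., -20.]), array([-20.,  25.,  12.,  77.,   0., -80.]), array([ -23.,   24.,   12.,   78.,    0., -143.]), array([-25.,  26.,  16.,  80.,   0., 155.]), array([-25.,  26.,  17.,  81.,   0., 147.])]
0 1 [array([-20.,  29.,  16.,  78.,   0., 160.]), array([-20.,  25.,  12.,  77.,   0., 100.]), array([-23.,  24.,  12.,  78.,   0.,  37.]), array([-25.,  26.,  16.,  80.,   0., -25.]), array([-25.,  26.,  17.,  81.,   0., -33.])]
1 0 [array([-25.,  26.,  12.,  76.,   0., 155.]), array([-24.,  29.,  19.,  80.,   0.,  96.]), array([-22.,  30.,  22.,  82.,   0.,  38.]), array([-20.,  28.,  20.,  82.,   0., -20.]), array([-20.,  28.,  19.,  82.,   0., -28.])]
1 1 [array([-25.,  26.,  12.,  76.,   0., -25.]), array([-24.,  29.,  19.,  80.,   0., -84.]), array([ -22.,   30.,   22.,   82.,    0., -142.]), array([-20.,  28.,  20.,  82.,   0., 160.]), array([-20.,  28.,  19.,  82.,   0., 152.])]
```

```bash
python3 - <<'E'
from h import *
np.set_printoptions(precision=1,suppress=True)
claw.gripper_close()
p,R=stick(0,1,0); arm.move_to(p+[0,0,90],R)
if arm.move_straight(p,feed=80,until_force=12): print("touch",arm.current_position(),arm.current_force()); raise SystemExit
for th in list(range(15,181,15))+[186,190]:
    p,R=stick(0,1,th)
    hit=arm.move_straight(p,feed=60,rot=R,until_force=45)
    print(th,hit,arm.current_force(),arm.current_ft_torque(),arm.current_position()-p)
    if hit: break
print(arm.current_t())
p,d=viewer.grab_frame("scene"); cv2.imwrite("pics/s1.png",p[100:300,150:370,::-1].repeat(2,0).repeat(2,1))
E
```

```text
15 False [ 5.8 -1.5 -3. ] [-0.2 -1.1 -0. ] [ 1.6 -0.3  0.7]
30 False [ 7.2  1.5 -3.2] [ 0.2 -1.3 -0.1] [1.8 0.2 0.6]
45 False [ 6.7  3.9 -3.2] [ 0.7 -1.2 -0. ] [1.6 0.7 0.5]
60 False [ 4.4  5.6 -2.2] [ 1.2 -1.  -0.1] [1.2 1.2 0.5]
75 False [ 2.6  8.2 -1.6] [ 1.5 -0.5 -0. ] [0.7 1.7 0.3]
90 False [0.1 9.3 0.5] [ 1.8 -0.  -0. ] [-0.   1.9  0.2]
105 False [-2.9  9.5  1.1] [ 1.8  0.6 -0. ] [-0.8  2.1  0.1]
120 False [-6.   9.2  1.4] [ 1.7  1.3 -0.1] [-1.6  2.   0. ]
135 False [-10.3   7.3   2. ] [ 1.4  1.9 -0.1] [-2.4  1.7 -0.1]
150 False [-12.7   4.5   3.2] [ 0.8  2.5 -0.1] [-3.   1.  -0.1]
165 False [-14.5  -0.1   3.5] [ 0.   2.8 -0.1] [-3.2  0.   0.1]
180 False [-14.   -4.3   3. ] [-0.8  2.6 -0.2] [-3.1 -1.   0.2]
186 False [-14.7  -5.5   6.8] [-0.9  2.7 -0.1] [-2.9 -1.2  0.8]
190 False [-16.5  -4.3   7.6] [-0.8  3.  -0.1] [-3.1 -1.2  1.1]
10.625
```

View pics/s1.png

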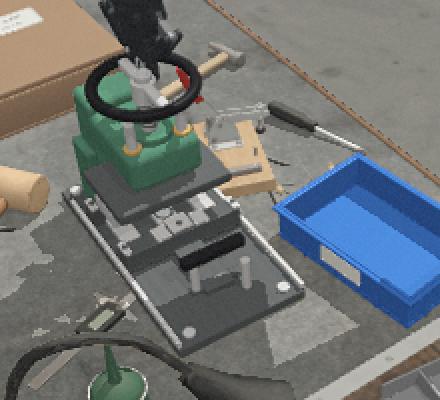

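The wheel has risen and the punch is lifting out. I'll push on until the upper stop is felt.

```bash
python3 - <<'E'
from h import *
np.set_printoptions(precision=1,suppress=True)
for th in range(193,212,2):
    p,R=stick(0,1,th)
    hit=arm.move_straight(p,feed=30,rot=R)
    f=arm.current_force(); print(th,f,np.linalg.norm(f[:2]),arm.current_position()-p)
    if np.linalg.norm(f[:2])>32: break
p,R=stick(0,1,th-14); arm.move_straight(p,feed=40,rot=R)
p[2]=330; arm.move_straight(p)
p2,d=viewer.grab_frame("scene"); W=cloud(p2,d,viewer.camera_model("scene"));X,Y,Z=np.moveaxis(W,-1,0)
r=np.hypot(X-606.7,Y+248.3); w=(d>0)&(r<72)&(r>52)&(p2.max(2)<80)&(Z>200)&(Z<270); print("rim z",np.percentile(Z[w],[10,50,90]))
b=(d>0)&(r>14)&(r<50)&(Z>235)&(Z<262);print(b.sum(),cv2.fitLine((W[b][:,:2]-(606.7,-248.3)).astype(np.float32),cv2.DIST_HUBER,0,.01,.01).ravel(),arm.current_t())
E
```

```text
193 [-21.6  -3.6   9.9] 21.933201578776504 [-4.5 -1.   1. ]
195 [-26.1  -4.6  12.5] 26.5137956111486 [-5.4 -0.9  1. ]
197 [-29.8  -3.3  14.9] 29.932636799044698 [-6.3 -0.9  1. ]
199 [-34.5  -2.8  15.7] 34.64012512485136 [-7.2 -0.8  1. ]
rim z [243.1 249.3 252.3]
137 [0.  1.  3.1 3.2] 12.9167
```

```bash
cat >> h.py <<'E'
E=np.array([np.cos(np.radians(87.3)),np.sin(np.radians(87.3)),0]) # press -x
HAN=np.array([611.8,-110.7,68.])
def shot(n):
    m=viewer.camera_model(n);p,d=viewer.grab_frame(n);return p,d,cloud(p,d,m),m
E
python3 - <<'E'
from h import *
np.set_printoptions(precision=1,suppress=True)
claw.let_go()
R=down(87.3); arm.move_to(HAN+[0,0,200],R); 
print(arm.move_straight(HAN,feed=150,until_force=12),arm.current_position()-HAN)
claw.gripper_close(); print(arm.current_opening(),arm.current_grip_force(),arm.current_force())
for s in (40,80,120,145,152,156):
    hit=arm.move_straight(HAN+s*E,feed=80); f=arm.current_force();print(s,f,(arm.current_position()-HAN)@E)
arm.move_straight(arm.current_position()-1.5*E)
claw.let_go(); arm.move_straight(arm.current_position()+[0,0,110],feed=200)
p=HAN+30*E; p[2]=300
arm.move_to(p,down(-2.7)); arm.wait(.2)
P,d,W,m=shot("wrist"); np.savez("w2.npz",p=P,d=d,W=W); print(m,arm.current_position(),arm.current_t())
cv2.imwrite("pics/w2.png",P[:,:,::-1])
E
```

```text
True [ -0.3   1.4 125.1]
0.385619719936076 0.0 [ 0.3 -0.8 -0.8]
40 [ 0.5 -0.4 -0.3] 39.82911226775027
80 [ 0.4  0.1 -0.3] 80.40467467196122
120 [-0.7  0.4  0.3] 120.32555806543789
145 [-0.1 -0.5 -0.2] 145.55416971457808
152 [-0.5 -0.3  0.1] 152.27371006052277
156 [ 0.7  0.6 -0.8] 156.11470553005395
{'camera_matrix': array([[354.9,   0. , 316. ],
       [  0. , 354.9, 239.3],
       [  0. ,   0. ,   1. ]]), 'k1': -0.049669041230206386, 'extrinsics': array([[   1. ,   -0. ,   -0. , -616.2],
       [  -0. ,   -1. ,    0.3, -104.8],
       [  -0. ,   -0.3,   -1. ,  419.2],
       [   0. ,    0. ,    0. ,    1. ]])} [613.2 -80.4 299.6] 23.1833
```

View pics/w2.png

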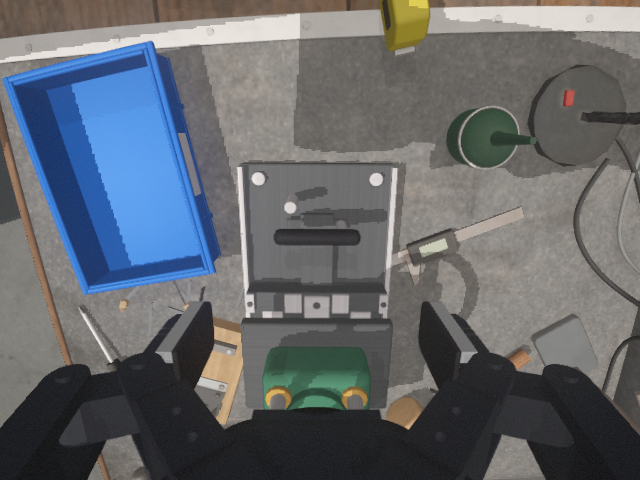

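The wrist view shows the die still home and the handle at (317,237). The approach stopped early on an inertial force reading, so nothing was gripped. I'll refine the handle position and repeat.

```bash
python3 - <<'E'
from h import *
np.set_printoptions(precision=1,suppress=True)
z=np.load("w2.npz");P,W,d=z["p"],z["W"],z["d"]
b=(P.max(2)<60)&(d>0)&(W[...,2]>70)&(W[...,2]<95)&(abs(W[...,0]-612)<70)&(abs(W[...,1]+110)<30)
rc=cv2.minAreaRect(W[b][:,:2].astype(np.float32)); print(b.sum(),np.median(W[b][:,2]),rc)
H=HAN.copy(); H[:2]=rc[0] if b.sum()>200 else H[:2]; print(H)
R=down(87.3); arm.move_to(H+[0,0,100],R); arm.move_straight(H,feed=80)
print(arm.current_force(),arm.current_position()-H)
claw.gripper_close(); print(arm.current_opening(),arm.current_grip_force(),arm.current_force())
if arm.current_opening()>8:
    for s in (40,80,120,145,152,156):
        arm.move_straight(H+s*E,feed=80); f=arm.current_force();print(s,f,(arm.current_position()-H)@E)
    arm.move_straight(arm.current_position()-1.5*E)
    claw.let_go(); arm.move_straight(arm.current_position()+[0,0,110],feed=200)
    p=H+80*E; p[2]=300
    arm.move_to(p,down(-2.7)); arm.wait(.2)
    P,d,W,m=shot("wrist"); np.savez("w3.npz",p=P,d=d,W=W); print(arm.current_position(),arm.current_t())
    cv2.imwrite("pics/w3.png",P[:,:,::-1])
E
```

```text
988 83.74091667964262 ((612.9515380859375, -111.06969451904297), (15.577345848083496, 86.549072265625), 86.71426391601562)
[ 613.  -111.1   68. ]
[-0.1  0.2 -0.3] [ 0.4 -0.1  0.6]
15.081839305361896 59.42485749721527 [-0.4 -1.3  3.1]
40 [-1.7  3.   4.6] 40.72911399868781
80 [0.5 4.  5.5] 80.94506354380866
120 [2.3 3.2 4.7] 121.05560794162528
145 [3.7 2.9 5.3] 145.5751340562418
152 [  4.8 -10.1   5.4] 149.61802223039453
156 [  3.5 -29.2   6.2] 149.7438756127415
[616.7 -31.  299.6] 32.775
```

View pics/w3.png

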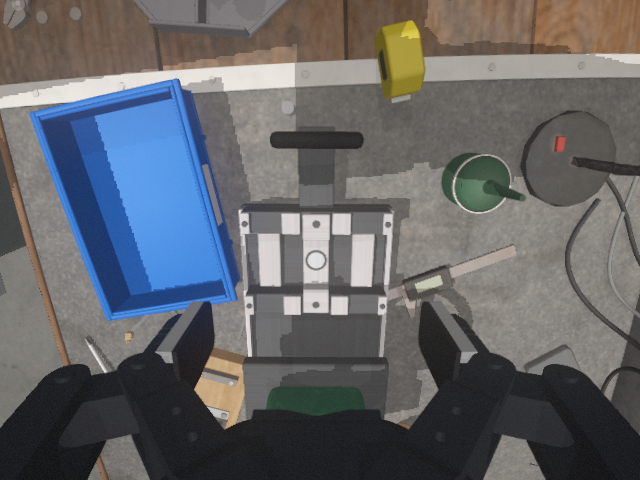

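The die is fully out. The middle saddle is at (316,260), and the seats at (270,260) and (362,260) look empty. I'll check that with heights.

```bash
python3 - <<'E'
from h import *
np.set_printoptions(precision=1,suppress=True)
z=np.load("w3.npz");P,W,d=z["p"],z["W"],z["d"]
for u,v in [(270,245),(270,275),(362,245),(362,275),(316,245),(316,276),(310,222),(310,305),(291,222),(270,222),(362,222),(270,300),(291,260)]: print(u,v,np.median(W[v-2:v+3,u-2:u+3].reshape(-1,3),0),P[v,u])
# saddle mask edges: bright pixels z 32..40 around centre
c=W[262,308]
b=(d>0)&(P.min(2)>140)&(W[...,2]>32.5)&(W[...,2]<40)&(abs(W[...,0]-c[0])<30)&(abs(W[...,1]-c[1])<45)
print("web",b.sum(),np.median(W[b],0),cv2.minAreaRect(W[b][:,:2].astype(np.float32)))
P2,d2,W2,m2=shot("scene"); P3,d3,W3,m3=shot("top")
C=W[262,308]*0+np.median(W[b],0)
for n,Wx,Px in(("scene",W2,P2),("top",W3,P3)):
    for dx in(-56,0,56):
        q=(abs(Wx[...,0]-C[0]-dx)<10)&(abs(Wx[...,1]-C[1])<22)&(Px.min(2)>110); print(n,dx,q.sum(),np.median(Wx[q],0) if q.any() else None)
E
```

```text
270 245 [559.6 -83.8  30.6] [217 212 212]
270 275 [ 556.2 -122.3   30.2] [218 213 212]
362 245 [668.7 -88.7  30.7] [218 211 211]
362 275 [ 668.3 -127.3   30.3] [221 215 215]
316 245 [614.2 -84.7  35.5] [210 204 204]
316 276 [ 612.3 -124.    35.4] [222 216 215]
310 222 [609.2 -51.8  54.7] [219 212 212]
310 305 [ 603.9 -152.7   54.3] [216 210 210]
291 222 [588.3 -51.   53.7] [219 213 212]
270 222 [564.5 -51.3  48.2] [116 114 116]
362 222 [666.7 -55.9  48.6] [113 113 114]
270 300 [ 556.4 -146.8   48.6] [113 112 114]
291 260 [ 582.5 -107.    22.3] [118 116 117]
web 1007 [ 613.1 -105.7   35.5] ((613.0625610351562, -110.2882308959961), (64.05950927734375, 29.989917755126953), 85.69805145263672)
scene -56 94 [ 556.4 -105.9   32.5]
scene 0 93 [ 612.7 -107.    37.7]
scene 56 99 [ 669.2 -105.1   32.3]
top -56 157 [ 557.2 -105.    30.6]
top 0 147 [ 613.3 -105.8   36.2]
top 56 139 [ 668.5 -106.6   30.6]
```

```bash
cat >> h.py <<'E'
def tote():
    c=[];a=[]
    for n in("top","scene"):
        p,d,W,m=shot(n);H=hsv(p);Z=W[...,2]
        b=(d>0)&(H[...,0]>104)&(H[...,0]<122)&(H[...,1]>150)&(Z>46)&(Z<64)&(W[...,0]>200)&(W[...,0]<560)&(abs(W[...,1]+45)<230)
        k,l,st,_=cv2.connectedComponentsWithStats(cv2.dilate(b.astype(np.uint8),np.ones((5,5))))
        b&=l==1+np.argmax(st[1:,4])
        r=cv2.minAreaRect(W[b][:,:2].astype(np.float32)); ang=r[2] if r[1][0]<r[1][1] else r[2]-90
        if ang>45: ang-=180*0
        c.append(r[0]);a.append(ang); print("tote",n,np.round(r[0]),np.round(r[1]),round(ang,1),round(float(np.median(Z[b])),1))
    return np.mean(c,0),np.mean(a)
E
python3 - <<'E'
from h import *
np.set_printoptions(precision=1,suppress=True)
S=np.array([613.2,-102.,37.5]); R=down(-2.7)
arm.move_to(S+[0,0,110],R); arm.move_straight(S,feed=80); print(arm.current_force(),arm.current_position()-S)
claw.gripper_close(); print(arm.current_opening(),arm.current_grip_force(),arm.current_force())
if arm.current_opening()<25: raise SystemExit
arm.move_straight(S+[0,0,130],feed=120); print("lifted",arm.current_opening(),arm.current_grip_force())
c,a=tote(); t=np.radians(a);ty=np.array([-np.sin(t),np.cos(t)])
q=np.r_[c-50*ty,170.];R=down(a+90)
arm.move_to(q,R); print(arm.current_opening(),arm.current_joints())
c,a2=tote(); q[:2]=c-50*ty
q[2]=60;arm.move_straight(q,feed=150);q[2]=17.5; arm.move_straight(q,feed=50);print(arm.current_force(),arm.current_position()-q)
claw.let_go(); q[2]=200; arm.move_straight(q,feed=150)
arm.move_to(np.array([560,100,300.]),down(97)); arm.wait(.1)
p,d,W,m=shot("top"); cv2.imwrite("pics/t4.png",p[150:450,180:580,::-1].repeat(2,0).repeat(2,1)); print(arm.current_t())
E
```

```text
[-0.2 -0.4 -0.2] [ 0.4 -0.1  0.5]
28.113043274195473 59.113048911094666 [-0.6  0.1  4.9]
lifted 27.731348443868438 59.19796407222748
tote top [420. -32.] [169. 248.] 7.7 53.8
tote scene [420. -31.] [168. 251.] 7.8 55.2
27.919637138469426 [-10.7   7.1 -20.1  62.8   0.  -18.4]
tote top [420. -32.] [170. 247.] 7.4 54.0
tote scene [419. -30.] [170. 249.] 7.9 55.2
[ 0.1  0.1 -1.3] [ 0.2 -0.   0.2]
43.6417
```

View pics/t4.png

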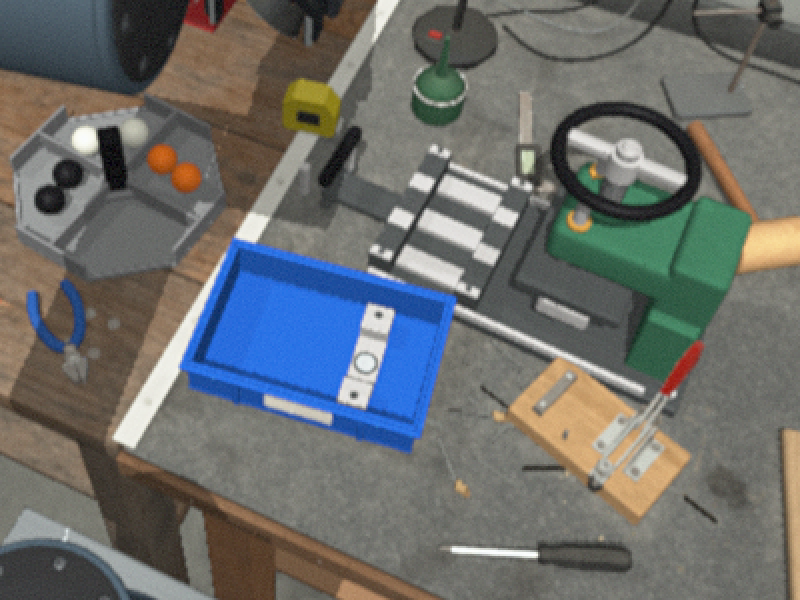

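The saddle lies in the tote, at (365,355) in the crop. The tote had already been knocked about 25 mm. Next I'll push the die home and plan the tipping inverse kinematics.

```bash
cat >> h.py <<'E'
def tip(L,phi,tau,flip,g=72.):
    a,t=np.radians([phi,tau]);f=np.array([np.cos(a),np.sin(a),0]);Z=np.array([0,0,1.])
    n=Z*np.cos(t)+f*np.sin(t); y=(f*np.cos(t)-Z*np.sin(t))*(-1 if flip else 1)
    C=np.array(L)-120*(f*np.cos(t)-Z*np.sin(t))
    return C+g*n,np.c_[np.cross(y,-n),y,-n]
E
python3 - <<'E'
from h import *
np.set_printoptions(precision=0,suppress=True)
H=np.array([612.95,-111.07,68.]);R=down(87.3);h=H+149.7*E
arm.move_to(h+[0,0,100],R); arm.move_straight(h,feed=80); claw.gripper_close(); print("open",arm.current_opening(),arm.current_force())
if arm.current_opening()<8: raise SystemExit
for s in (100,50,10,0,-4):
    arm.move_straight(H+s*E,feed=80); print(s,arm.current_force(),np.round((arm.current_position()-H)@E,1))
arm.move_straight(arm.current_position()+1.5*E); claw.let_go(); arm.move_straight(arm.current_position()+[0,0,130],feed=200)
c,a=tote(); t=np.radians(a);ty=np.array([-np.sin(t),np.cos(t)])
T=np.array([518.8,272,72])
for f in(0,1):
    q0=arm.solve_ik(T,down(37.5+180*f)); print("grasp",f,q0)
    for ph,s in((a-90,1),(a-90+15,1),(a-90-15,1),(a-60,1),(a-120,1)):
        L=np.r_[c+65*ty,78.]; print(f,round(ph),[ (None if (q:=arm.solve_ik(*tip(L,ph,ta,f))) is None else np.round(q)) for ta in (0,25,40,48)])
print(arm.current_t())
E
```

```text
open 15.196894968439736 [-2. -2.  5.]
100 [-3. -3.  6.] 99.2
50 [-3. -3.  7.] 49.2
10 [-4. -3.  7.] 9.1
0 [-3. -1.  7.] -0.5
-4 [-2. 18.  9.] -0.6
tote top [420. -32.] [169. 247.] 7.1 53.9
tote scene [420. -31.] [169. 250.] 7.5 55.2
grasp 0 [28. 25. -9. 55.  0. 80.]
0 -83 [array([  21.,    7.,  -23.,   60.,    0., -166.]), array([ -2.,   7., -21.,  66.,  25., 170.]), array([-14.,  13., -18.,  76.,  37., 152.]), array([-20.,  19., -15.,  83.,  41., 142.])]
0 -68 [array([ 21.,   4., -27.,  59.,   0., 179.]), array([ -1.,   9., -18.,  73.,  23., 154.]), array([-12.,  18., -11.,  86.,  32., 138.]), array([-17.,  24.,  -8.,  93.,  35., 130.])]
0 -98 [array([  20.,   10.,  -20.,   60.,    0., -153.]), array([  -2.,    4.,  -24.,   59.,   25., -174.]), array([-16.,   7., -24.,  65.,  40., 170.]), array([-22.,  12., -24.,  70.,  46., 159.])]
0 -53 [array([ 21.,   1., -30.,  59.,   0., 163.]), array([ -1.,  12., -16.,  79.,  19., 139.]), array([ -9.,  22.,  -6.,  93.,  26., 126.]), array([-13.,  29.,  -1., 100.,  28., 119.])]
0 -113 [array([  17.,   12.,  -17.,   61.,    0., -140.]), array([ 
[... 428 characters left out ...]
y([ -1.,   9., -18.,  73.,  23., -26.]), array([-12.,  18., -11.,  86.,  32., -42.]), array([-17.,  24.,  -8.,  93.,  35., -50.])]
1 -98 [array([ 20.,  10., -20.,  60.,   0.,  27.]), array([ -2.,   4., -24.,  59.,  25.,   6.]), array([-16.,   7., -24.,  65.,  40., -10.]), array([-22.,  12., -24.,  70.,  46., -21.])]
1 -53 [array([ 21.,   1., -30.,  59.,   0., -17.]), array([ -1.,  12., -16.,  79.,  19., -41.]), array([ -9.,  22.,  -6.,  93.,  26., -54.]), array([-13.,  29.,  -1., 100.,  28., -61.])]
1 -113 [array([ 17.,  12., -17.,  61.,   0.,  40.]), array([ -1.,   1., -28.,  52.,  23.,  23.]), array([-16.,   1., -32.,  52.,  40.,   9.]), array([-23.,   3., -33.,  54.,  48.,  -1.])]
50.9167
```

```bash
python3 - <<'E'
from h import *
np.set_printoptions(precision=1,suppress=True)
T=np.array([518.8,272,72.]);R=down(217.5)
arm.move_to(T+[0,0,90],R); arm.move_straight(T,feed=80); print(arm.current_force(),arm.current_position()-T)
claw.gripper_close(); print(arm.current_opening(),arm.current_force())
if arm.current_opening()<20: raise SystemExit
arm.move_straight(T+[0,0,120],feed=60); print("lift",arm.current_opening(),arm.current_force())
c,a=tote(); t=np.radians(a);ty=np.array([-np.sin(t),np.cos(t)]);ph=a-90
L=np.r_[c+60*ty,130.]
p,R=tip(L,ph,0,1); arm.move_straight(p,feed=50,rot=R)
c,a2=tote(); L=np.r_[c+60*ty,85.]; p,R=tip(L,ph,0,1); arm.move_straight(p,feed=60,rot=R)
for ta in list(range(6,43,6))+[47]:
    p,R=tip(L,ph,ta,1); arm.move_straight(p,feed=35,rot=R)
arm.wait(1.0); np.savetxt("L.txt",[*L,ph]); print(arm.current_opening(),arm.current_t(),arm.current_position()-p)
p1=shot("top")[0][150:420,150:500]; p2=shot("scene")[0][120:390,250:560]
cv2.imwrite("pics/t5.png",np.hstack([cv2.resize(p1,(420,324)),cv2.resize(p2,(372,324))])[:,:,::-1])
E
```

```text
[0.1 0.2 0.4] [0.3 0.2 0.5]
25.310013292286435 [-1.2 -0.2  4.3]
lift 25.24559379612948 [-0.8 -0.9 -7.5]
tote top [420. -32.] [169. 247.] 7.7 54.0
tote scene [420. -31.] [168. 249.] 7.8 55.2
tote top [420. -32.] [170. 246.] 7.3 53.9
tote scene [419. -31.] [169. 250.] 7.3 55.3
25.655653117211983 66.6167 [ 0. -0. -0.]
```

View pics/t5.png

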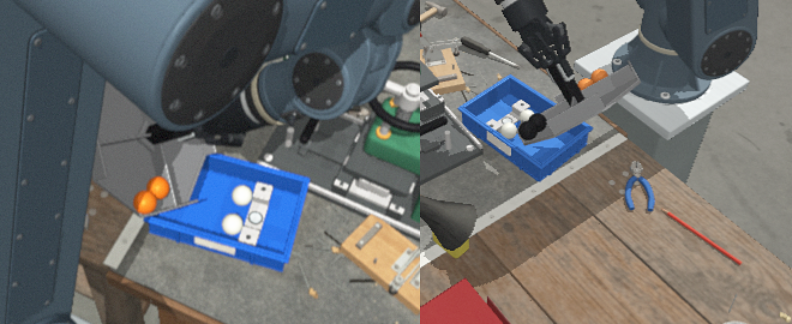

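Both white balls are in the tote, at (241,195) and (233,223), and the black and orange balls are still in their bays. I'll set the tray back.

```bash
python3 - <<'E'
from h import *
np.set_printoptions(precision=1,suppress=True)
*L,ph=np.loadtxt("L.txt");L=np.array(L)
for ta in range(42,-1,-6):
    p,R=tip(L,ph,ta,1); arm.move_straight(p,feed=35,rot=R)
arm.move_straight(p+[0,0,45],feed=60)
T=np.array([518.8,272,72.]);R=down(217.5)
arm.move_straight(T+[0,0,120],feed=50,rot=R); arm.move_straight(T+[0,0,8],feed=60); f0=arm.current_force()
for z in (4,2,1,0,-1,-2):
    arm.move_straight(T+[0,0,z],feed=20);f=arm.current_force();print(z,f-f0)
    if f[2]-f0[2]>5: break
claw.let_go(); arm.move_straight(T+[0,0,110],feed=120)
arm.move_to(np.array([300,330,330.]),R); arm.wait(.5)
print(arm.current_t()); tote()
p1=shot("top")[0][150:420,150:550]; p2=shot("scene")[0][120:400,170:470]
cv2.imwrite("pics/t6.png",np.hstack([cv2.resize(p1,(440,297)),cv2.resize(p2,(318,297))])[:,:,::-1])
E
```

```text
4 [-0.4  0.7 -1. ]
2 [ 0.1  0.4 -0.9]
1 [-1.   0.7 -0.2]
0 [-0.  -0.2  3.9]
-1 [-5.3 -1.4 13. ]
82.3667
tote top [419. -32.] [169. 246.] 7.7 53.9
tote scene [420. -30.] [169. 249.] 7.5 55.3
```

View pics/t6.png

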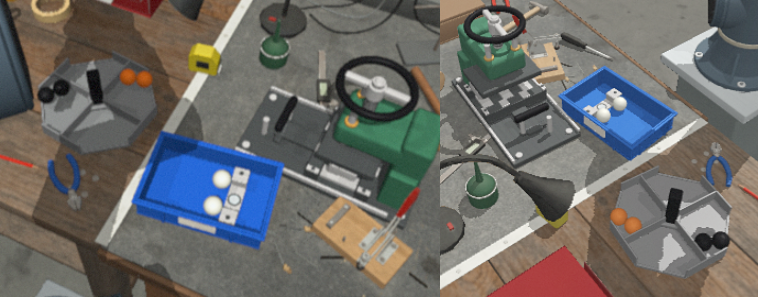

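The final view shows the tray flat with its black and orange balls in their bays. The tote holds the saddle and both white balls, the die is home and the wheel is up.

```bash
python3 -c "
from rig import arm
print(arm.close_job())"
```

```text
the job is handed in; nothing more can be done
None
```

The job is done and handed in at about 82 s: the screw is up, the die is home, the one saddle present and both white balls are in the tote, and the tray is back flat with the black and orange balls in their bays.

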